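# Lock the tongued cover board into the rig box

### The arm

A 6-joint arm with a two-finger parallel gripper is mounted at the origin on the work surface. World frame = base frame: x ahead of the robot, y to its left, z up, the work surface at z = 0. Lengths are in m, angles in rad, forces in N, time in s.
With the tool pointing down it reaches from about 0.25 to 0.775 m from the base axis. Payload 4 kg.
Tool frame: the origin (TCP) lies between the finger pads; the fingertips stand 25 mm ahead of it and the grasp point (between the pads) lies 6 mm ahead of it (robot.tip_reach is the z of the fingertips in the tool frame, in m); z points along the fingers, y is the line along which they close (so a half turn about z gives the same grasp; the last joint's range is limited). The gripper opens to 94 mm and grips with 3 to 60 N. Pads are 16 mm wide; open, the fingers measure 119 mm over their backs; the gripper's body (75 mm by 177 mm) begins 78 mm behind the grasp point.
Start: joints at [1.043, 0.087, 1.371, -0, 1.684, -0.103], TCP at [0.227, 0.501, 0.231] pointing down, gripper open.
Joint ranges: [-3.1, 3.1], [-0.76, 2.03], [0.27, 2.55], [-1.08, 4.22], [0.17, 2.65], [-2.57, 2.57]. Speed limits (rad/s): [2.79, 2.79, 3.14, 3.14, 3.14, 3.14].

### API

Orientations are given as [roll, pitch, yaw] about the fixed x, y, z axes, in that order (R = Rz(yaw) Ry(pitch) Rx(roll)).
In Python, from bench import robot gives the robot as it stands. The module is installed in compiled form; this text tells all that it offers.
- The arm moves only by the shell command python3 -m handwheel 'ROWS'. ROWS is JSON, a list of rows, each a list of 3 entries, a list of its own where there are three numbers: the turn, a rotation vector about the world's x, y, z in units of 90 degrees (1.0 is 90 degrees), then the shift along the world's x, y, z in units of 0.05 m (1.0 is 0.05 m), then the closure, from 0 (fully open) to 1 (shut). A call has 1 to 5 rows; each row shifts and turns the commanded pose from where the row before left it; what a row does not reach is not made up. A row lasts 1/10 s, in which the tool goes at most 50 mm and 8.59 degrees, less where a joint would pass 70% of its speed; a pose out of reach is approached as far as the arm can. A call with a number of a shift or a turn outside -1 to 1 is refused whole. A call with a gripper value outside its range is refused whole. The fingers move at their own pace and stop on an object; the grip force is fixed at half the most. Time passes only in rows, so rows that do not move let the fingers close. It gives the time, the measured TCP pose, the force, the opening and the grip force at its end, in the units of the state.
- robot.get_obs(): the state, without advancing time (a new reading comes with each control period).
- robot.snapshot(name): name is "scene" or "top" or "wrist"; returns (picture, depth): 480x640x3 uint8, red, green, blue; 480x640 float32, m along the optical axis (not along the pixel's ray), 0 where there is no reading.
- robot.calibration(name): a dict with "mtx" (3x3 intrinsics, pixels), "D" ([k1, k2, p1, p2, k3] as OpenCV has them; the pictures are not rectified), "extrinsics" (4x4, takes a point from camera to world coordinates); the wrist camera has in their place "hand_eye" (4x4, takes a point from camera to tool coordinates, whose origin is the TCP and whose axes are the flange's). Camera axes: x right, y down, z forward; pixel columns grow to the right and rows downward; lengths in m; the calibration is good to about 2 mm. A picture is of the moment at which its call begins: read the wrist's pose just before it. calibration takes no time and is no camera call.
- robot.close_job(): hands the job in; it is judged then, once.
Trained networks look in the newest picture that a camera, given by its name, has taken for a name from the list of things; names that differ only in an ending like _2 or _b are one class to them, and where a whole thing is asked for, a point or a joint stands for the part that bears it (a point fixed in the world has none). Each returns a list of dicts, best first, with "p" (0 to 1); they miss things now and then, are a little off and sometimes report something else, mostly with a low value. They report only what shows in the picture. A call takes as long as a camera call. They do not tell look-alikes from the thing itself.
- robot.boxes_of(query, camera): "bbox" ([left, top, right, bottom] in pixels, round what is visible of it).
The state is a dict: "time": time; "joint_positions": joint angles; "qvel": joint speeds; "joint_torque": joint torques, N m; "tool_pos": TCP position; "ee_rot": TCP orientation; "wrist_force": force on the tool from outside, world axes, zero at the start; "wrist_torque": the same for the moment, N m; "width": finger opening in m; "finger_force": force on a finger pad.
Only numpy, scipy, OpenCV 4.12 (cv2) and the standard library are available. Lean on these libraries where they do the work, as an engineer would, in place of code of your own. Each camera call takes 0.05 s, during which the arm holds its last target. There are 200 camera calls.

### The job

Pick up the loose cover board by its grip and fit it into the open recess on top of the plywood rig box: angle its tongue into the groove under the lip, push it in against the sprung strip, lower the other edge flat past the keeper, and let it come back so that edge is locked under the keeper. Work gently without forcing the board, leave the other things on the bench alone, and let go of it.

Things in the scene. Friction and masses are not known exactly. Their poses are not given: they have to be found in the camera images.
- cover: Loose white painted cover board, about 0.24 kg, lying grip up. Origin: on its underside below the middle of the grip; z up out of its top, x from tongue edge to rear edge, y across. Main board x -72 to +74, 110 wide, 12 mm thick. Tongue on the -x edge: x -95 to -72; rear step on the +x edge: x 74 to 81; both 5 mm thick, full width, flush with the underside.
- grip (a point): Point in the cover's grip, 33 mm above the cover's underside (over its origin; same axes). The grip is an upright brown wooden bar on the board: 18 mm thick along x, 60 mm long along y, from the board's top (12 mm above the underside) up to 48 mm.
- tongue (a point): Middle of the tongue's tip, on the underside: 95 mm from the cover's origin along its -x; same axes as the cover.
- rig_box: Fixed plywood box, white deck, x -135 to +105, 180 wide, 71 mm high. Origin at bench height; x from groove end (nearer the robot) to keeper end, z up. Recess in its top: floor 55 mm high, 118 wide (y) between side rails 71 high, 4 bolt heads 11 mm above the rails. Cover when fitted: flat on that floor, axes along the box's, its origin 55 mm above the box's, rear step under the keeper.
- groove (a point): Middle of the groove's mouth at recess-floor height, 82 mm along -x and 55 mm above the box's origin; box axes. Opening 11 mm high under a 5 mm thick lip; takes the tongue at tilts to about 15 degrees. Inside, 9 mm behind the mouth, a strip sprung towards +x: 0.9 N per mm, no preload, hard stop after 12.5 mm (11 N). Fitted cover presses it back 4 mm.
- keeper (a point): Middle of the keeper's overhanging edge at recess-floor height, 77 mm along +x and 55 mm above the box's origin; box axes. The keeper plate is 8 to 12 mm above the floor; below it the end wall stands 4.5 mm farther. To lower the rear step past it, the cover must be held 4 to 8.5 mm nearer the groove than when fitted; the strip then pushes it back under.
- bolt_jar: Bystander: glass jar, 60 mm across, 85 mm tall, upright; origin at its underside.
- screwdriver: Bystander: screwdriver lying on the bench; x along it, tip to +x.
- torch: Bystander: aluminium torch standing on its 48 mm wide head, 125 mm tall; origin at its underside.
- parts_tray: Bystander: grey open tray with bolts, 70 by 110 by 30 mm; origin at its underside.
There are look-alikes about, which are no part of the job. What is meant by the cover is not turquoise, and is the larger of those in its own colour.

How it is judged:
On the way:
1. the tongue is in the groove under the lip while the board is still angled, its rear edge raised (x of tongue in the frame of rig_box below -0.087 m and z of tongue in the frame of rig_box between 0.052 and 0.066 m and angle between cover's own z axis and vertical above 0.07 rad), for 0.1 s.
At the end, for the whole second after the job is handed in: the cover lies flat (within 0.02 rad) on the recess floor (within 2 mm), its tongue in the groove and its rear step at least 2 mm under the keeper (within 2 mm of its seat lengthwise), at rest and released (x of cover in the frame of rig_box between -0.002 and 0.003 m and y of cover in the frame of rig_box between -0.008 and 0.008 m and z of cover in the frame of rig_box between 0.052 and 0.057 m and angle between cover's own z axis and vertical below 0.02 rad and linear speed of cover below 0.01 m/s); the robot touches nothing.
It fails at once if the board is forced: more than 25 N between the cover and the rig box (contact force between cover and rig_box above 25 N).
It fails at once if the robot presses on the rig box itself with more than 15 N (contact force between the arm and rig_box above 15 N).
It fails at once if a bystander (jar, screwdriver, torch or parts tray) is moved by more than 20 mm (distance of any of bolt_jar, screwdriver, torch, parts_tray from where it was at the start of the episode above 0.02 m).
It also fails if it takes over 54 s, if anything falls off the work surface, if the arm or the gripper's body presses on something with over 40 N, if the wrist force passes 120 N, or if a joint passes its speed limit or range.

## Working session

There is one attempt and no reset: what is moved stays moved. The work goes in short steps, Python scripts to look and compute and a shell command to move; the robot and the scene stay as the last step left them, time stands still between calls to the robot, and variables do not carry over. Pictures are saved under pics/ and viewed, at most 10 in all, crops included, and the job is handed in when it is done.

```bash
mkdir -p pics
cat > h.py <<'E'
import numpy as np, cv2
from bench import robot
from scipy.spatial.transform import Rotation as R
def snap(n,f=None):
    o=robot.get_obs(); im,d=robot.snapshot(n); c=robot.calibration(n)
    if n=='wrist':
        T=np.eye(4); T[:3,:3]=R.from_euler('xyz',o['ee_rot']).as_matrix(); T[:3,3]=o['tool_pos']; E=T@np.array(c['hand_eye'])
    else: E=np.array(c['extrinsics'])
    if f: cv2.imwrite(f'pics/{f}.png',im[:,:,::-1])
    np.savez(f'{n}.npz',im=im,d=d,E=E,K=np.array(c['mtx']),D=np.array(c['D'],float))
    return load(n)
def load(n):
    z=np.load(f'{n}.npz'); im,d,E,K,D=[z[k] for k in('im','d','E','K','D')]
    v,u=np.mgrid[0:480,0:640]; p=cv2.undistortPoints(np.stack([u,v],-1).reshape(-1,1,2).astype(float),K,D).reshape(480,640,2)
    P=np.dstack([p[...,0]*d,p[...,1]*d,d])@E[:3,:3].T+E[:3,3]; P[d==0]=np.nan
    return im,P
E
python3 - <<'E'
from h import *
snap('top','top'); snap('scene','scene')
for q in ['cover','rig_box','grip','bolt_jar','torch','parts_tray','screwdriver']:
    for c in ['top']: print(q,[(np.round(b['bbox']).tolist(),round(b['p'],2)) for b in robot.boxes_of(q,c)])
print(robot.get_obs())
E
```

```text
cover [([218.0, 327.0, 267.0, 388.0], 0.89), ([212.0, 226.0, 270.0, 309.0], 0.57), ([152.0, 129.0, 232.0, 214.0], 0.56), ([119.0, 227.0, 148.0, 258.0], 0.56)]
rig_box [([345.0, 205.0, 457.0, 332.0], 0.82)]
grip [([216.0, 326.0, 263.0, 384.0], 0.87), ([151.0, 131.0, 231.0, 210.0], 0.65), ([212.0, 229.0, 271.0, 307.0], 0.58)]
bolt_jar [([115.0, 227.0, 149.0, 257.0], 0.72), ([212.0, 226.0, 270.0, 311.0], 0.7), ([345.0, 208.0, 455.0, 334.0], 0.53)]
torch [([287.0, 124.0, 307.0, 158.0], 0.98)]
parts_tray [([358.0, 127.0, 412.0, 168.0], 0.82), ([116.0, 226.0, 150.0, 256.0], 0.57)]
screwdriver [([486.0, 198.0, 531.0, 271.0], 0.95)]
{'time': 0.45, 'joint_positions': array([ 1.04294039e+00,  8.72378318e-02,  1.37083418e+00,  4.20220261e-06,
        1.68358362e+00, -1.03143243e-01]), 'qvel': array([ 7.94620339e-05, -8.93374768e-04, -1.74039665e-03, -9.78886177e-04,
        9.03874762e-05,  4.98204440e-05]), 'joint_torque': array([-8.65860857e-04, -3.39555931e+01, -3.02184284e+01,  7.16671441e-02,
        2.48643901e-02, -3.67060579e-05]), 'tool_pos': array([0.22664454, 0.50110377, 0.23041702]), 'ee_rot': array([-3.14153044e+00, -1.06377557e-05,  2.71688043e+00]), 'wrist_force': array([0.68061203, 0.10511082, 0.06987529]), 'wrist_torque': array([-0.055624  , -0.02361529, -0.02498916]), 'finger_force': 0.0, 'width': 0.09394086041677942}
```

View pics/top.png

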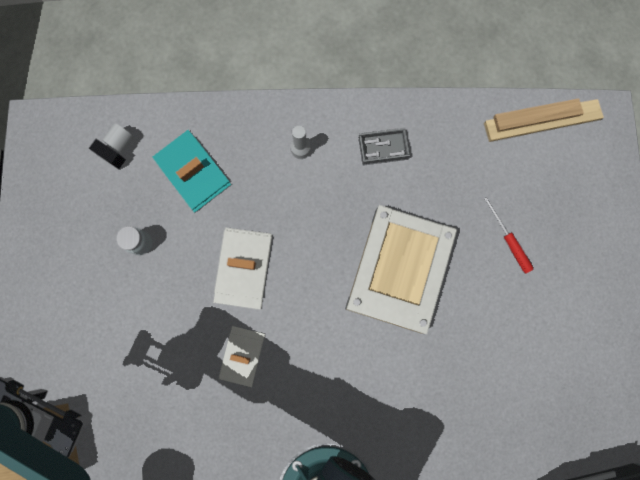

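View pics/scene.png

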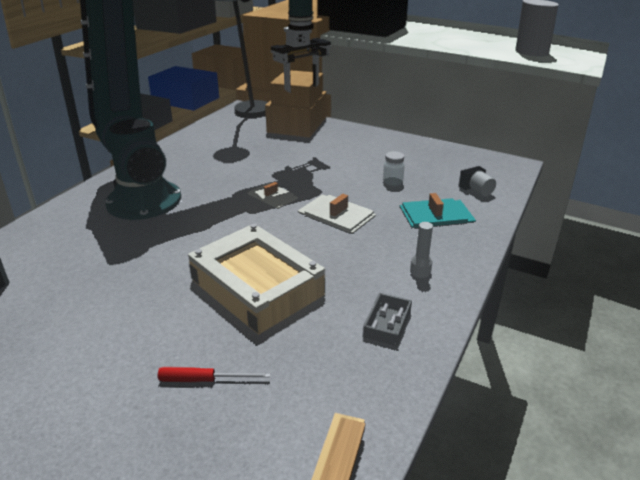

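The top view shows the target cover (larger white) at about (243,268), a smaller white look-alike at (240,357), a turquoise one at (192,170), and the rig box at about (403,268). Next I'll measure the cover and box from depth.

Run:
```python
from h import *
im,P=load('top')
def reg(n,u0,u1,v0,v1,z0,z1,f=None):
    p=P[v0:v1,u0:u1].reshape(-1,3); c=im[v0:v1,u0:u1].reshape(-1,3).astype(int)
    m=(p[:,2]>z0)&(p[:,2]<z1)
    if f: m&=f(c)
    q=p[m]; r=cv2.minAreaRect((q[:,:2]*1000).astype(np.float32)); print(n,m.sum(),q.mean(0).round(4),np.round(r[0],1),np.round(r[1],1),r[2],cv2.boxPoints(r).round().tolist())
print('table',np.nanmedian(P[300:330,280:330,2]))
reg('cover',205,280,222,315,0.004,0.02,)
reg('covertop',205,280,222,315,0.009,0.016,)
reg('grip',205,280,222,315,0.04,0.06)
reg('box',335,465,195,340,0.06,0.076)
reg('floor',350,450,205,330,0.045,0.06,lambda c:(c[:,0]-c[:,2]>40))
for u,v in [(129,238),(299,140),(384,147)]: print(P[v,u].round(3))
```

```text
table 0.0010612388986714905
cover 3592 [0.5109 0.1854 0.0114] [511.5 188.3] [173.6 215.1] 89.6909408569336 [[404.0, 102.0], [619.0, 101.0], [620.0, 275.0], [404.0, 276.0]]
covertop 2404 [0.5172 0.1852 0.0128] [519.2 194.1] [125.7 184.8] 81.1871337890625 [[418.0, 146.0], [601.0, 118.0], [620.0, 242.0], [438.0, 270.0]]
grip 221 [0.5179 0.1849 0.0489] [518.2 185.5] [58.3 18.4] 81.70567321777344 [[505.0, 158.0], [523.0, 155.0], [531.0, 213.0], [513.0, 216.0]]
box 4963 [ 0.4866 -0.1681  0.071 ] [ 497.1 -171.9] [181.3 240.8] 71.48062133789062 [[354.0, -220.0], [582.0, -296.0], [640.0, -124.0], [412.0, -48.0]]
floor 3421 [ 0.5099 -0.1786  0.0559] [ 510.9 -179. ] [115.6 157.3] 71.16301727294922 [[418.0, -208.0], [567.0, -259.0], [604.0, -150.0], [455.0, -99.0]]
[0.572 0.426 0.088]
[0.777 0.048 0.115]
[ 0.794 -0.15   0.009]
```

```bash
python3 -m handwheel '[[[0,0,-0.082],[0.58,-0.63,0.1],0],[[0,0,-0.082],[0.58,-0.63,0.1],0],[[0,0,-0.082],[0.58,-0.63,0.1],0],[[0,0,-0.082],[0.58,-0.63,0.1],0],[[0,0,-0.082],[0.58,-0.63,0.1],0]]' && python3 -m handwheel '[[[0,0,-0.082],[0.58,-0.63,0.1],0],[[0,0,-0.082],[0.58,-0.63,0.1],0],[[0,0,-0.082],[0.58,-0.63,0.1],0],[[0,0,-0.082],[0.58,-0.63,0.1],0],[[0,0,-0.082],[0.58,-0.63,0.1],0]]'
python3 -m handwheel '[[[0,0,0],[0,0,0],0],[[0,0,0],[0,0,0],0]]'
python3 - <<'E'
from h import *
im,P=snap('wrist','w1'); print(robot.get_obs()['tool_pos'])
E
```

```text
time: 0.95
tool_pos: [0.3726, 0.3423, 0.2559]
ee_rot: [3.141, -0.0, 2.068]
wrist_force: [0.3, 0.7, 0.1]
width: 0.0943
finger_force: 0.0
time: 1.45
tool_pos: [0.5177, 0.1847, 0.2809]
ee_rot: [3.141, -0.0, 1.423]
wrist_force: [-0.1, 0.2, 0.2]
width: 0.094
finger_force: 0.0
time: 1.65
tool_pos: [0.517, 0.1855, 0.2803]
ee_rot: [-3.141, -0.0, 1.428]
wrist_force: [-0.6, 0.6, -0.5]
width: 0.0939
finger_force: 0.0
[0.5163702  0.18637459 0.28030243]
```

View pics/w1.png

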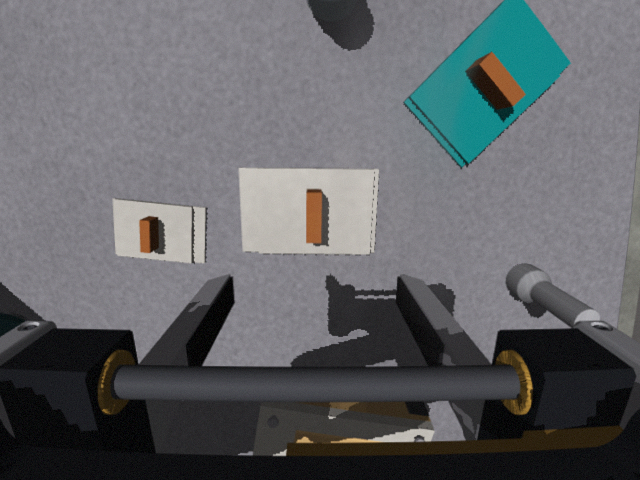

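The wrist view shows the cover at (310,210), with its grip at (314,216). The rear step line is at x≈375 (far side), so the tongue is on the left, towards the robot. I'll measure exactly.

Run:
```python
from h import *
im,P=load('wrist')
p=P[160:262,225:390].reshape(-1,3)
print('table',np.nanmedian(P[270:300,250:300,2]))
g=p[(p[:,2]>.042)&(p[:,2]<.06)]; r=cv2.minAreaRect((g[:,:2]*1000).astype(np.float32)); print('grip',len(g),r, np.median(g[:,2]))
b=p[(p[:,2]>.0095)&(p[:,2]<.02)]; r=cv2.minAreaRect((b[:,:2]*1000).astype(np.float32)); print('top',r,np.median(b[:,2]))
b=p[(p[:,2]>.0035)&(p[:,2]<.06)]; r=cv2.minAreaRect((b[:,:2]*1000).astype(np.float32)); print('all',r)
for u in range(236,384,6): print(u,np.nanmedian(P[185:235,u],axis=0).round(4))
```

```text
table 0.0017282371921316098
grip 800 ((515.2188720703125, 184.79080200195312), (60.441123962402344, 17.572345733642578), 81.52337646484375) 0.0495348306121656
top ((512.1185302734375, 184.63241577148438), (109.46329498291016, 157.98666381835938), 81.28651428222656) 0.013698122006393615
all ((505.6504821777344, 184.08004760742188), (132.2107391357422, 213.67190551757812), 81.79370880126953)
236 [0.415  0.2002 0.0018]
242 [0.4236 0.1996 0.0069]
248 [0.4314 0.1985 0.0068]
254 [0.439  0.1973 0.0067]
260 [0.448  0.1973 0.0137]
266 [0.4557 0.1961 0.0136]
272 [0.4633 0.1956 0.0137]
278 [0.471  0.1947 0.0137]
284 [0.4784 0.1929 0.0135]
290 [0.4859 0.1918 0.0136]
296 [0.4935 0.1908 0.0136]
302 [0.5012 0.1901 0.0134]
308 [0.5104 0.1955 0.0493]
314 [0.5172 0.1939 0.0493]
320 [0.5241 0.193  0.0494]
326 [0.5312 0.1848 0.0138]
332 [0.5389 0.1849 0.0135]
338 [0.5464 0.1831 0.0137]
344 [0.5539 0.1822 0.0138]
350 [0.5614 0.1811 0.0137]
356 [0.5689 0.1794 0.0138]
362 [0.5765 0.179  0.0138]
368 [0.5842 0.1778 0.0135]
374 [0.5927 0.1754 0.0066]
380 [0.6013 0.1732 0.0019]
```

```bash
python3 -m handwheel '[[[0,0,0],[0,0,-0.9],0],[[0,0,0],[0,0,-0.9],0],[[0,0,0],[0,0,-0.9],0],[[0,0,0],[0,0,-0.9],0.3],[[0,0,0],[0,0,-0.8],0.5]]'
python3 -m handwheel '[[[0,0,0],[0,0,-0.4],0.6],[[0,0,0],[0,0,0],0.6],[[0,0,0],[0,0,0],0.7]]'
python3 -m handwheel '[[[0,0,0],[0,0,0],1],[[0,0,0],[0,0,0],1],[[0,0,0],[0,0,0],1],[[0,0,0],[0,0,0],1],[[0,0,0],[0,0,0],1]]'
```

```text
time: 2.2
tool_pos: [0.5147, 0.1877, 0.0584]
ee_rot: [-3.141, 0.0, 1.432]
wrist_force: [0.1, 0.8, -1.1]
width: 0.0811
finger_force: 0.0
time: 2.5
tool_pos: [0.5155, 0.1876, 0.0404]
ee_rot: [-3.141, -0.0, 1.432]
wrist_force: [0.3, 0.2, 0.4]
width: 0.0575
finger_force: 0.0
time: 3.0
tool_pos: [0.5164, 0.1862, 0.0406]
ee_rot: [-3.141, -0.0, 1.429]
wrist_force: [1.3, -0.4, 0.5]
width: 0.0177
finger_force: 30.0
```

```bash
python3 -m handwheel '[[[0,0,0],[0,0,0.2],1],[[0,0,0],[0,0,0.6],1],[[0,0,0],[0,0,0.9],1],[[0,0,0],[0,0,0.9],1],[[0,0,0],[0,-0.3,0.9],1]]' && python3 -m handwheel '[[[0,0,-0.011],[-0.05,-0.7,0.5],1],[[0,0,-0.011],[-0.05,-0.8,0.4],1],[[0,0,-0.011],[-0.05,-0.9,0.3],1],[[0,0,-0.011],[-0.05,-0.9,0.3],1],[[0,0,-0.011],[-0.05,-0.9,0.3],1]]' && python3 -m handwheel '[[[0,0,-0.012],[-0.05,-0.9,0.2],1],[[0,0,-0.012],[-0.05,-0.9,0.2],1],[[0,0,-0.012],[-0.05,-0.9,0.1],1],[[0,0,-0.012],[-0.05,-0.8,0],1],[[0,0,-0.012],[-0.05,-0.7,0],1]]'
python3 -m handwheel '[[[0,0,0],[0,-0.4,0],1],[[0,0,0],[0,0,0],1],[[0,0,0],[0,0,0],1],[[0,0,0],[0,0,0],1]]'
python3 - <<'E'
from h import *
im,P=snap('wrist','w2'); snap('top','top2'); snap('scene','scene2')
E
```

```text
time: 3.5
tool_pos: [0.5161, 0.172, 0.2171]
ee_rot: [-3.141, -0.001, 1.431]
wrist_force: [0.5, -0.1, -3.2]
width: 0.018
finger_force: 30.0
time: 4.0
tool_pos: [0.5035, -0.0405, 0.3064]
ee_rot: [3.141, 0.0, 1.342]
wrist_force: [1.6, 0.6, -2.7]
width: 0.018
finger_force: 30.0
time: 4.5
tool_pos: [0.491, -0.2511, 0.3307]
ee_rot: [3.141, 0.0, 1.246]
wrist_force: [1.2, 0.8, -2.9]
width: 0.0176
finger_force: 30.0
time: 4.9
tool_pos: [0.4917, -0.2679, 0.3307]
ee_rot: [-3.142, -0.001, 1.249]
wrist_force: [-0.5, 0.2, -2.1]
width: 0.0177
finger_force: 30.0
```

View pics/w2.png

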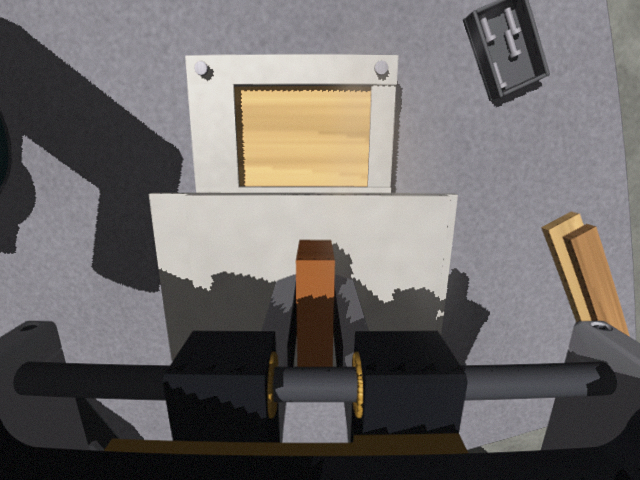

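The board is held with its tongue to the left. The box shows behind it: far edge at row 55, lip edge at u≈240, keeper edge at u≈370. Now to fit the two frames.

```bash
cat > fit.py <<'E'
from h import *
def box(P,rows=(40,190),cols=(170,420)):
    v0,v1=rows;u0,u1=cols
    p=P[v0:v1,u0:u1].reshape(-1,3); top=p[(p[:,2]>.064)&(p[:,2]<.0765)]
    fl=p[(p[:,2]>.049)&(p[:,2]<.0605)]
    return top,fl
def edges(a,yaw,org):
    c,s=np.cos(yaw),np.sin(yaw); d=a[:,:2]-org; return d@[c,s], d@[-s,c]
E
python3 - <<'E'
from fit import *
im,P=load('wrist'); top,fl=box(P)
print('ztop',np.median(top[:,2]),'floor',np.median(fl[:,2]))
org=np.array([.5113,-.1767])
for yd in (-18.5,):
    yaw=np.radians(yd); x,y=edges(top,yaw,org)
    # far edge line, left, right edges
    def line(sel,ind,dep,q):
        b=np.arange(ind[sel].min(),ind[sel].max(),.006); X=[];Y=[]
        for a in b:
            m=sel&(ind>=a)&(ind<a+.006)
            if m.sum()>4: X.append(a+.003);Y.append(dep[m].max() if q else dep[m].min())
        k=np.polyfit(X[1:-1],Y[1:-1],1); r=np.array(Y[1:-1])-np.polyval(k,X[1:-1]); g=abs(r)<.0015; X=np.array(X[1:-1])[g];Y=np.array(Y[1:-1])[g]
        k=np.polyfit(X,Y,1); return np.degrees(np.arctan(k[0])).round(2),(np.polyval(k,X.mean())*1000).round(2),X.mean().round(3),len(X)
    A=np.ones(len(x),bool)
    print('far y=90',line(abs(x+.015)<.1,x,y,1))
    print('left x=-135',line((y>0)&(y<.085),y,x,0)); print('right x=105',line((y>0)&(y<.085),y,x,1))
    s=(y>.0)&(y<.05); print('lip x=-82', line(s&(x<-.03),y,x,1),'keeper 77',line(s&(x>.03),y,x,0))
    s=(abs(x)<.06)&(y>.03); print('rail y=59',line(s,x,y,0))
# held board
c=P[190:330,140:470].reshape(-1,3); z=c[:,2]; print(np.nanpercentile(z,[5,25,50,75,95]))
for v in (205,225,245,262):
    print(v,[(u,P[v,u].round(4).tolist()) for u in (155,175,195,215,400,420,440,450)])
g=P[235:300,290:340].reshape(-1,3); print(np.nanmedian(P[243:256,303:330].reshape(-1,3),axis=0))
E
```

```text
ztop 0.07237528918832148 floor 0.05670017126149038
far y=90 (np.float64(-0.03), np.float64(86.99), np.float64(-0.013), 32)
left x=-135 (np.float64(-0.03), np.float64(-136.42), np.float64(0.045), 13)
right x=105 (np.float64(0.69), np.float64(103.27), np.float64(0.045), 13)
lip x=-82 (np.float64(-0.73), np.float64(-83.36), np.float64(0.027), 7) keeper 77 (np.float64(-0.7), np.float64(75.79), np.float64(0.027), 7)
rail y=59 (np.float64(0.3), np.float64(56.79), np.float64(0.0), 18)
[0.00158985 0.29773974 0.30363863 0.30434715 0.34034132]
205 [(155, [0.4193, -0.1947, 0.2967]), (175, [0.4304, -0.1984, 0.2966]), (195, [0.4442, -0.2019, 0.3036]), (215, [0.4548, -0.2054, 0.3038]), (400, [0.5513, -0.2375, 0.304]), (420, [0.5616, -0.2408, 0.3049]), (440, [0.5728, -0.2448, 0.3027]), (450, [0.58, -0.2481, 0.2973])]
225 [(155, [0.4144, -0.2054, 0.297]), (175, [0.4255, -0.2092, 0.2967]), (195, [0.4401, -0.2121, 0.3048]), (215, [0.4509, -0.2157, 0.3053]), (400, [0.5484, -0.2483, 0.3043]), (420, [0.5592, -0.252, 0.3039]), (440, [0.57, -0.2557, 0.3036]), (450, [0.5779, -0.2601, 0.296])]
245 [(155, [0.409, -0.2164, 0.2969]), (175, [0.4203, -0.2203, 0.2966]), (195, [0.4349, -0.223, 0.3037]), (215, [0.4456, -0.2267, 0.3032]), (400, [0.5454, -0.2595, 0.3046]), (420, [0.5567, -0.2638, 0.3028]), (440, [0.5673, -0.267, 0.3039]), (450, [0.5751, -0.2718, 0.2967])]
262 [(155, [0.2292, -0.2763, 0.0005]), (175, [0.4161, -0.2299, 0.2971]), (195, [0.4306, -0.2324, 0.3035]), (215, [0.4423, -0.2358, 0.3049]), (400, [0.5429, -0.2692, 0.3049]), (420, [0.5542, -0.2737, 0.303]), (440, [0.5653, -0.2773, 0.3034]), (450, [0.6604, -0.4191, 0.0021])]
[ 0.50139067 -0.24129216  0.32322184]
```

```bash
python3 -m handwheel '[[[-0.008,-0.024,0],[0.1,0.29,-0.57],1],[[-0.008,-0.024,0],[0.1,0.29,-0.57],1],[[-0.008,-0.024,0],[0.1,0.29,-0.57],1],[[-0.008,-0.024,0],[0.1,0.29,-0.57],1],[[0,0,0],[0.1,0.29,-0.57],1]]' && python3 -m handwheel '[[[0,0,0],[0.1,0.29,-0.57],1],[[0,0,0],[0,0,0],1],[[0,0,0],[0,0,0],1],[[0,0,0],[0,0,0],1]]'
cat > est.py <<'E'
from h import *
import sys
def rd(n=6):
    o=[]
    for i in range(n):
        robot.snapshot('top'); o.append(robot.get_obs())   # lets a control period pass
    return {k:np.mean([a[k] for a in o],0) for k in('tool_pos','ee_rot','wrist_force','time')}|{'R':R.from_euler('xyz',o[-1]['ee_rot']).as_matrix(),'sd':np.std([a['tool_pos'] for a in o],0)}
S=np.array([.5105,-.17755]); YAW=np.radians(-18.5); ex=np.array([np.cos(YAW),np.sin(YAW)]); ey=np.array([-ex[1],ex[0]])
H=.0406
def state():
    o=rd(); p=o['tool_pos']; d=p[:2]-S; z=-o['R'][:,2]; X,Y=d@ex,d@ey
    th=np.arctan2(-(z[:2]@ex),z[2]); roll=np.arctan2(z[:2]@ey,z[2])
    yc=o['R'][:,1]; 
    xc=np.array([np.cos(th),np.sin(th)]); org=np.array([X,p[2]])-H*np.array([-np.sin(th),np.cos(th)]); tip=org-.095*xc; rear=org+.081*xc
    f=o['wrist_force']
    print('t',o['time'],'th',np.degrees(th).round(2),'roll',np.degrees(roll).round(2),'yawerr',np.degrees(np.arctan2(yc[1],yc[0])-YAW).round(2),'org',(org*1e3).round(1),'y',round(Y*1e3,1),'tip',(tip*1e3).round(1),'rear',(rear*1e3).round(1),'F box',np.round([f[:2]@ex,f[:2]@ey,f[2]],1),'sd',(o['sd']*1e3).round(2))
    return X,Y,p[2],th
def go(tipx,tipz,thd):
    X,Y,Z,th=state(); t=np.radians(thd); s,c=np.sin(t),np.cos(t)
    x=tipx/1e3+.095*c-H*s; z=tipz/1e3+.095*s+H*c; w=(x-X)*ex-Y*ey
    print('shift units',np.round(np.array([*w,z-Z])/.05,3),'turn units',np.round(-(t-th)/(np.pi/2)*np.array([*ey,0]),4))
if __name__=='__main__': go(*map(float,sys.argv[1:4]))
E
python3 est.py -77 57 9
python3 - <<'E'
from h import *
im,P=snap('wrist','w3'); im2,_=snap('scene')
cv2.imwrite('pics/s3.png',cv2.resize(im2[210:350,170:350,::-1],None,fx=4,fy=4,interpolation=cv2.INTER_CUBIC))
E
```

```text
time: 5.55
tool_pos: [0.516, -0.1946, 0.1873]
ee_rot: [2.982, -0.0, 1.249]
wrist_force: [0.3, -0.2, -2.9]
width: 0.018
finger_force: 30.0
time: 5.95
tool_pos: [0.5228, -0.1828, 0.1621]
ee_rot: [2.978, 0.001, 1.248]
wrist_force: [0.0, -0.7, -2.4]
width: 0.0177
finger_force: 30.0
t 6.125 th 9.2 roll 0.01 yawerr -0.03 org [ 19.5 121.4] y -1.2 tip [-74.3 106.2] rear [ 99.4 134.3] F box [ 0.1 -0.3 -2.5] sd [0.31 0.19 0.64]
shift units [-0.04   0.039 -0.99 ] turn units [0.0007 0.0022 0.    ]
```

View pics/s3.png

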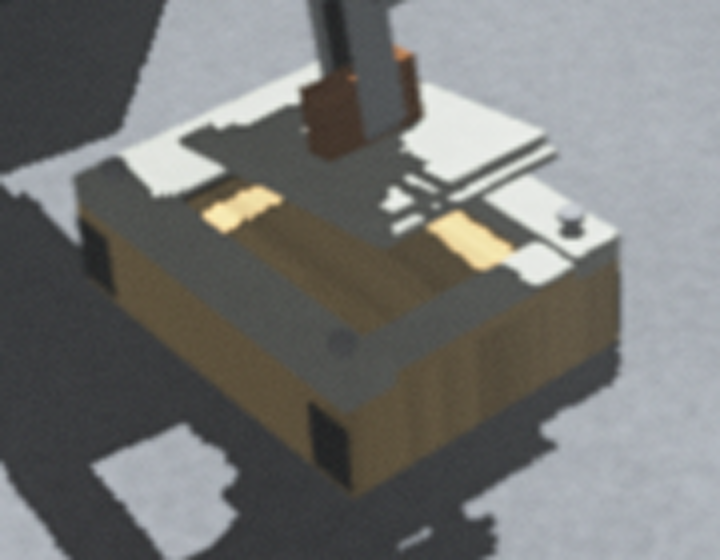

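View pics/w3.png

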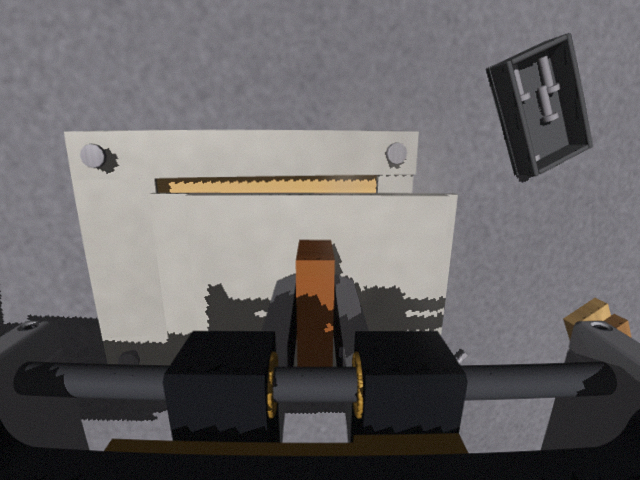

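The wrist view shows the tilted board just above the recess: tongue tip at u≈155, next to the lip edge (u≈155–165, row 180). I'll check the relative offsets from this near view.

Run:
```python
from est import *
im,P=load('wrist')
p=P[120:330,50:470].reshape(-1,3); d=p[:,:2]-S; x,y,z=d@ex,d@ey,p[:,2]
top=(z>.066)&(z<.078)
def stat(sel,ind,dep,f,lo,hi,st=.006):
    r=[]
    for a in np.arange(lo,hi,st):
        m=sel&(ind>=a)&(ind<a+st)
        if m.sum()>4:r.append(f(dep[m]))
    r=np.array(r)*1e3; return np.median(r).round(1),r.std().round(1),len(r)
print('box far y(90)',stat(top,x,y,np.max,-.1,.07),'left(-135)',stat(top,y,x,np.min,.0,.085),'right(105)',stat(top,y,x,np.max,.07,.088))
print('rail 59',stat(top&(y>.05),x,y,np.min,-.05,.05), 'zt',np.median(z[top]))
fl=(z>.05)&(z<.062); print('floor',fl.sum())
bd=(z>.1)&(z<.155)&(y<.07)
print('board far y(55)',stat(bd,x,y,np.max,-.06,.09),'tip',stat(bd&(z<.125),y,x,np.min,-.01,.05),'rear',stat(bd,y,x,np.max,-.0,.05))
```

```text
box far y(90) (np.float64(88.6), np.float64(0.2), 29) left(-135) (np.float64(-136.2), np.float64(0.3), 15) right(105) (np.float64(103.9), np.float64(0.1), 3)
rail 59 (np.float64(57.8), np.float64(0.2), 17) zt 0.07269859583791585
floor 3568
board far y(55) (np.float64(52.0), np.float64(0.2), 25) tip (np.float64(-75.6), np.float64(0.2), 10) rear (np.float64(98.6), np.float64(0.2), 9)
```

```bash
python3 -m handwheel '[[[0,0,0],[-0.03,0.04,0],1],[[0,0,0],[0,0,-0.3],1],[[0,0,0],[0,0,-0.3],1],[[0,0,0],[0,0,-0.25],1],[[0,0,0],[-0.01,0,-0.12],1]]' && python3 -m handwheel '[[[0,0,0],[0,0,0],1],[[0,0,0],[0,0,0],1]]'; python3 est.py -89 57 9
```

```text
time: 6.85
tool_pos: [0.519, -0.1794, 0.1093]
ee_rot: [2.985, -0.001, 1.248]
wrist_force: [3.4, 0.4, 5.6]
width: 0.018
finger_force: 30.0
time: 7.05
tool_pos: [0.52, -0.18, 0.1115]
ee_rot: [2.982, -0.0, 1.248]
wrist_force: [0.8, -0.6, -1.7]
width: 0.0176
finger_force: 30.0
t 7.2250000000000005 th 9.15 roll -0.01 yawerr 0.01 org [16.3 71.5] y 0.7 tip [-77.5  56.4] rear [96.2 84.3] F box [ 0.6 -0.3 -2.8] sd [0.08 0.05 0.12]
shift units [-0.219  0.059  0.008] turn units [0.0005 0.0016 0.    ]
```

```bash
python3 -m handwheel '[[[0,0,0],[-0.055,0.015,0.01],1],[[0,0,0],[-0.055,0.015,0],1],[[0,0,0],[-0.055,0.015,0],1],[[0,0,0],[-0.055,0.015,0],1],[[0,0,0],[0,0,0],1]]' && python3 -m handwheel '[[[0,0,0],[0,0,0],1],[[0,0,0],[0,0,0],1]]'; python3 est.py -91 56.5 6
```

```text
time: 7.85
tool_pos: [0.5082, -0.1767, 0.1115]
ee_rot: [2.983, -0.0, 1.248]
wrist_force: [-0.5, -0.6, -1.5]
width: 0.0181
finger_force: 30.0
time: 8.05
tool_pos: [0.5088, -0.1769, 0.1116]
ee_rot: [2.982, -0.0, 1.248]
wrist_force: [-1.3, -0.8, -2.5]
width: 0.0179
finger_force: 30.0
t 8.225 th 9.11 roll -0.01 yawerr 0.01 org [ 4.6 71.4] y 0.1 tip [-89.2  56.4] rear [84.5 84.2] F box [ 0.   0.2 -2.7] sd [0.02 0.01 0.03]
shift units [ 0.02  -0.008 -0.094] turn units [0.011  0.0328 0.    ]
```

```bash
python3 -m handwheel '[[[0.004,0.011,0],[0.005,-0.002,-0.03],1],[[0.004,0.011,0],[0.005,-0.002,-0.03],1],[[0.004,0.011,0],[0.005,-0.002,-0.03],1],[[0,0,0],[0,0,0],1],[[0,0,0],[0,0,0],1]]'; python3 est.py -96 56 6
```

```text
time: 8.85
tool_pos: [0.5096, -0.1772, 0.1068]
ee_rot: [3.038, -0.002, 1.248]
wrist_force: [0.2, 0.5, -2.4]
width: 0.0179
finger_force: 30.0
t 9.025 th 5.97 roll -0.09 yawerr 0.0 org [ 3.1 66.6] y 0.0 tip [-91.4  56.7] rear [83.6 75. ] F box [ 0.1 -0.3 -2.9] sd [0.03 0.02 0.1 ]
shift units [-0.088  0.029 -0.014] turn units [-0.0001 -0.0003 -0.    ]
```

Still angled at 6° (0.104 rad) with the tip at -91. Next I push in against the strip.

```bash
python3 -m handwheel '[[[0,0,0],[-0.044,0.015,-0.005],1],[[0,0,0],[-0.044,0.015,-0.005],1],[[0,0,0],[0,0,0],1],[[0,0,0],[0,0,0],1]]'; python3 est.py -101 56 5
```

```text
time: 9.55
tool_pos: [0.5058, -0.1759, 0.1072]
ee_rot: [3.035, -0.002, 1.248]
wrist_force: [4.0, -1.2, -1.3]
width: 0.018
finger_force: 30.0
t 9.725 th 6.02 roll -0.09 yawerr -0.0 org [-0.9 66.7] y 0.1 tip [-95.4  56.7] rear [79.6 75.2] F box [ 3.4  0.2 -0.4] sd [0.08 0.02 0.08]
shift units [-0.09   0.029 -0.047] turn units [0.0036 0.0108 0.    ]
```

```bash
python3 -m handwheel '[[[0.002,0.005,0],[-0.045,0.015,-0.02],1],[[0.002,0.005,0],[-0.045,0.015,-0.02],1],[[0,0,0],[0,0,0],1],[[0,0,0],[0,0,0],1]]'; python3 est.py -101.5 55.8 2.5
```

```text
time: 10.25
tool_pos: [0.5025, -0.1748, 0.1058]
ee_rot: [3.049, -0.003, 1.248]
wrist_force: [7.0, -1.7, 0.0]
width: 0.0179
finger_force: 30.0
t 10.424999999999999 th 5.29 roll -0.14 yawerr -0.01 org [-4.7 65.4] y 0.0 tip [-99.3  56.6] rear [75.9 72.8] F box [ 7.   1.  -0.4] sd [0.01 0.01 0.01]
shift units [ 0.002 -0.001 -0.106] turn units [0.0098 0.0294 0.    ]
```

```bash
python3 -m handwheel '[[[0,0,0],[-0.045,0.015,0],1],[[0.005,0.015,0],[0.016,-0.005,-0.05],1],[[0.005,0.015,0],[0.016,-0.005,-0.05],1],[[0,0,0],[0,0,0],1],[[0,0,0],[0,0,0],1]]'; python3 est.py -101.2 55.3 0
```

```text
time: 11.05
tool_pos: [0.5029, -0.175, 0.1012]
ee_rot: [3.097, -0.002, 1.248]
wrist_force: [8.5, -2.2, 0.3]
width: 0.0181
finger_force: 30.0
t 11.225 th 2.59 roll -0.14 yawerr -0.01 org [-6.3 60.6] y 0.0 tip [-101.2   56.4] rear [74.6 64.3] F box [8.5 1.1 0.1] sd [0.02 0.01 0.02]
shift units [ 0.037 -0.013 -0.106] turn units [0.0091 0.0273 0.    ]
```

```bash
python3 -m handwheel '[[[0.003,0.009,0],[0.012,-0.004,-0.035],1],[[0.003,0.009,0],[0.012,-0.004,-0.035],1],[[0.003,0.009,0],[0.012,-0.004,-0.035],1],[[0,0,0],[0,0,0],1],[[0,0,0],[0,0,0],1]]'; python3 est.py -96 55 0
```

```text
time: 11.85
tool_pos: [0.5046, -0.1756, 0.096]
ee_rot: [3.141, -0.002, 1.248]
wrist_force: [8.7, -1.5, -0.4]
width: 0.0177
finger_force: 30.0
t 12.025 th 0.02 roll -0.13 yawerr -0.0 org [-6.2 55.4] y -0.0 tip [-101.2   55.4] rear [74.8 55.4] F box [8.3 0.7 0.6] sd [0.02 0.01 0.01]
shift units [ 0.1   -0.033 -0.008] turn units [0.0001 0.0003 0.    ]
```

```bash
python3 -m handwheel '[[[0,0,0],[0.03,-0.01,-0.005],1],[[0,0,0],[0.03,-0.01,0],1],[[0,0,0],[0.03,-0.01,0],1],[[0,0,0],[0,0,0],1],[[0,0,0],[0,0,0],1]]'; python3 est.py -95 55 0
```

```text
time: 12.65
tool_pos: [0.5072, -0.1764, 0.0956]
ee_rot: [-3.137, -0.002, 1.248]
wrist_force: [2.3, -0.1, 6.1]
width: 0.0172
finger_force: 30.0
t 12.825000000000001 th -0.24 roll -0.12 yawerr -0.0 org [-3.7 55. ] y -0.0 tip [-98.7  55.4] rear [77.3 54.7] F box [2.1 1.  5.2] sd [0.01 0.01 0.01]
shift units [ 0.067 -0.022  0.   ] turn units [-0.0008 -0.0025 -0.    ]
```

```bash
python3 -m handwheel '[[[0,0,0],[0,0,0.015],1],[[0,0,0],[0,0,0.015],1],[[0,0,0],[0,0,0],1],[[0,0,0],[0,0,0],1]]'; python3 est.py -95 55 0
python3 - <<'E'
from h import *
im,P=snap('wrist','w4'); im2,_=snap('scene')
cv2.imwrite('pics/s4.png',cv2.resize(im2[210:350,170:350,::-1],None,fx=4,fy=4,interpolation=cv2.INTER_CUBIC))
E
```

```text
time: 13.35
tool_pos: [0.5072, -0.1765, 0.0957]
ee_rot: [-3.137, -0.002, 1.248]
wrist_force: [4.6, -0.4, 0.1]
width: 0.0175
finger_force: 30.0
t 13.525 th -0.27 roll -0.13 yawerr -0.01 org [-3.7 55. ] y -0.0 tip [-98.7  55.5] rear [77.3 54.7] F box [5.2 0.5 0.6] sd [0.01 0.02 0.01]
shift units [ 0.067 -0.022 -0.001] turn units [-0.001  -0.0028 -0.    ]
```

View pics/s4.png

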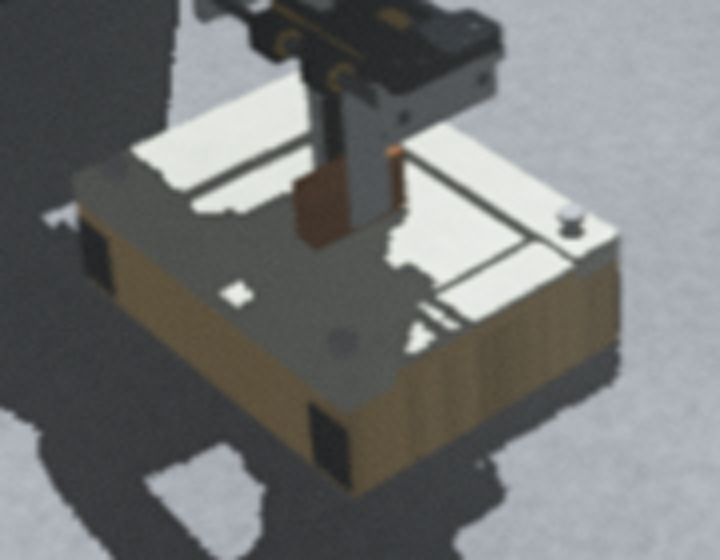

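The scene view shows the board flat in the recess with the gap at the keeper closing. Friction was the likely cause of the resistance, and the load on the floor is now relieved. I'll carry on moving it back.

```bash
python3 -m handwheel '[[[0,0,0],[0.025,-0.008,0.004],1],[[0,0,0],[0.025,-0.008,0.004],1],[[0,0,0],[0,0,0],1],[[0,0,0],[0,0,0],1]]'; python3 est.py -95 55 0
```

```text
time: 14.15
tool_pos: [0.5083, -0.1768, 0.0958]
ee_rot: [-3.133, -0.002, 1.248]
wrist_force: [-0.7, -0.1, 2.6]
width: 0.0177
finger_force: 30.0
t 14.325000000000001 th -0.44 roll -0.13 yawerr -0.01 org [-2.5 55.2] y 0.0 tip [-97.5  55.9] rear [78.5 54.6] F box [ 0.5 -0.2  2.3] sd [0.07 0.01 0.01]
shift units [ 0.042 -0.014 -0.004] turn units [-0.0016 -0.0047 -0.    ]
```

```bash
python3 -m handwheel '[[[-0.001,-0.003,0],[0,0,0.015],1],[[-0.001,-0.003,0],[0.025,-0.008,0.005],1],[[0,0,0],[0.025,-0.008,0],1],[[0,0,0],[0,0,0],1],[[0,0,0],[0,0,0],1]]'; python3 est.py -95 55 0
```

```text
time: 14.95
tool_pos: [0.5101, -0.1774, 0.096]
ee_rot: [-3.141, -0.002, 1.248]
wrist_force: [-0.7, -1.4, -2.2]
width: 0.0179
finger_force: 30.0
t 15.125 th -0.03 roll -0.13 yawerr -0.01 org [-0.5 55.4] y 0.0 tip [-95.5  55.5] rear [80.5 55.4] F box [-0.8 -1.6 -2.3] sd [0.02 0.01 0.02]
shift units [ 0.008 -0.004 -0.008] turn units [-0.0001 -0.0003 -0.    ]
```

```bash
python3 -m handwheel '[[[0,0,0],[0.01,-0.004,-0.006],1],[[0,0,0],[0,0,0],0.6],[[0,0,0],[0,0,0],0.5],[[0,0,0],[0,0,0],0.5],[[0,0,0],[0,0,0],0.5]]' && python3 -m handwheel '[[[0,0,0],[0,0,0.3],0.5],[[0,0,0],[0,0,0.7],0.5],[[0,0,0],[0,-0.2,0.9],0.5],[[0,0,0],[0,-0.7,0.7],0.5],[[0,0,0],[0,-0.8,0.7],0.5]]' && python3 -m handwheel '[[[0,0,0],[0,-0.5,0.5],0.5],[[0,0,0],[0,0,0],0.5],[[0,0,0],[0,0,0],0.5]]'
python3 - <<'E'
from est import *
im,P=snap('wrist','w5')
p=P.reshape(-1,3); d=p[:,:2]-S; x,y,z=d@ex,d@ey,p[:,2]
c=im.reshape(-1,3).astype(int)
m=(z>.095)&(z<.112)&(abs(x)<.03)&(abs(y)<.05); g=p[m]; print('grip',m.sum(),(x[m].mean()*1e3).round(2),(y[m].mean()*1e3).round(2))
m=(z>.06)&(z<.0725)&(x>-.06)&(x<.06)&(abs(y)<.05)&(c.min(1)>60)
A=np.c_[x,y,np.ones_like(x)][m]; k=np.linalg.lstsq(A,z[m],rcond=None)[0]; print('board',m.sum(),k)
m=(z>.066)&(z<.08)&(((y>.062)&(y<.085))|((x<-.09)&(x>-.13)))&(abs(y)<.088)&(x>-.13)&(x<.1); A=np.c_[x,y,np.ones_like(x)][m]; print('deck',m.sum(),np.linalg.lstsq(A,z[m],rcond=None)[0])
m=(z>.066)&(z<.078)&(y>.03)&(x<-.1); print('left edge',np.median([x[m&(y>a)&(y<a+.006)].min() for a in np.arange(.03,.08,.006)]))
E
```

```text
time: 15.75
tool_pos: [0.5123, -0.1778, 0.0972]
ee_rot: [3.137, -0.003, 1.248]
wrist_force: [0.0, -0.1, -0.8]
width: 0.0452
finger_force: 0.0
time: 16.25
tool_pos: [0.5122, -0.2606, 0.2637]
ee_rot: [3.135, -0.002, 1.25]
wrist_force: [0.9, -1.4, 0.1]
width: 0.0472
finger_force: 0.0
time: 16.55
tool_pos: [0.5118, -0.2856, 0.2855]
ee_rot: [3.137, -0.003, 1.247]
wrist_force: [-0.4, -0.1, -0.6]
width: 0.0469
finger_force: 0.0
grip 1275 -0.16 -1.55
board 9805 [-0.00026276  0.00065783  0.0691213 ]
deck 10677 [ 0.00044969 -0.00069883  0.07271709]
left edge -0.1359313601917515
```

View pics/w5.png

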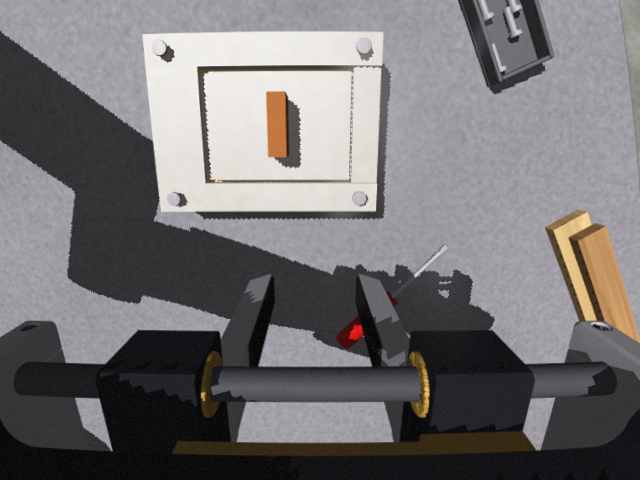

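The board lies flat, with a wide gap at the lip (u≈203) and the rear edge at the keeper (u≈352). Relative to the box it is about +0.8 mm in x and under 1 mm in y, with the gripper clear.

```bash
python3 -c "
from bench import robot
print(robot.close_job())"
```

```text
the job is handed in; nothing more can be done
None
```

The cover is fitted and released: it lies flat in the recess with its rear step under the keeper, about 0.8 mm from its seat by the last wrist picture. The job was handed in at about 17 s; the verdict was not reported back.

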